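# Load, cover and ratchet-lock the tumbling barrel

## Task

Put every sawn stone blank that lies on the table into the open tumbling barrel, then set the round cover on the barrel's rim so that it sits fully seated and level. Flip the ratchet's pawl lever over to the tightening (clockwise) side and work the ratchet handle back and forth by its upright grip until the steel locking tongue has run all the way out over the cover; move the tongue only by means of the ratchet handle. Leave the small jar and the loupe behind the station where they are.

Things in the scene. Friction and masses are not known exactly. Their poses are not given: they have to be found in the camera images.
- station: fixed clamp station; origin on the table under the barrel axis, x away from the robot at yaw 0, y from barrel to ratchet housing. Open black barrel: outer diameter 120 (ribs 124), inner 110, rim at z 105, inner floor at z 16. Grey housing 84 x 90 mm (y 105 to 195), top at z 135, carries tongue and ratchet; upright spindle axis at x -18, y 150
- barrel_rim (a point): centre of the barrel's mouth, in the plane of the rim, 105 mm above the table; axes as the station's
- spindle_axis (a point): point on the upright axis about which handle and spindle turn, 162 mm above the table; axes as the station's. The ratchet has 12 teeth (0.52 rad each): a stroke in the driving direction turns the spindle after a play of up to one tooth, the stroke back clicks over the teeth and leaves the spindle still. Driving takes about 5 N at the grip
- ratchet_handle (a joint): swing of the ratchet handle, rad, -0.7 to 0.7 between stops; grows clockwise seen from above. At 0 it points along the station's -x (to the robot); clockwise swings its free end to the station's +y, away from the barrel. Flat steel bar 22 mm wide, z 157 to 166; stays where it is left (friction 0.22 N m)
- handle_grip (a point): middle of the upright black round grip post at the handle's free end, 140 mm from the spindle axis; post diameter 24, z 166 to 216, this point at z 191; x axis points along the handle to the spindle
- pawl_lever (a joint): pawl (direction) lever on top of the handle, rad, -0.4 to 0.4; grows clockwise seen from above; stays where put (about 1.6 N at its tab). Pivot on the handle's midline 40 mm from the spindle axis, lever pointing out along the handle. Near -0.4 the handle drives the spindle only anticlockwise (loosen), near +0.4 only clockwise (tighten). Starts on the loosen side
- lever_tab (a point): middle of the upright steel tab at the pawl lever's end, 45 mm from its pivot; tab 14 mm along the lever, 8 mm wide, z 170 to 196, this point at z 185; push it sideways
- locking_tongue (a joint): travel of the flat steel locking tongue (30 wide, 10 thick, z 117 to 127) out of the housing to the barrel, along the station's -y, m, 0 (drawn back, tip 75 mm from the barrel's axis) to 0.044 (out over the cover). The spindle drives it, 8 mm per rad clockwise; it passes 4 mm above the flange of a seated cover
- tongue_tip (a point): middle of the front end of the locking tongue, 122 mm above the table
- cover: loose round cover, 0.18 to 0.29 kg: black rubber plug below (diameter 102, tapering to 90 at the bottom, 9 mm high), pale flat flange, diameter 128, z 9 to 17 mm, and a black knob in the middle: stem diameter 22 from z 17 to 51, head diameter 34 from z 51 to 60. Origin in the middle of the plug's underside, z up; it lies on its plug
- cover_seat (a point): centre of the underside of the cover's flange, 9 mm above the cover's origin; it meets barrel_rim when seated
- cover_knob (a point): middle of the knob's stem, 36 mm above the cover's origin: grip here, under the head
- stone_0_mid (a point): middle of a loose sawn stone blank, pale with reddish bands, 62 x 28 x 24 mm (x along its length, z up as it lies), 0.11 kg; None if absent
- stone_1_mid (a point): middle of a loose sawn stone blank, pale with reddish bands, 62 x 28 x 24 mm (x along its length, z up as it lies), 0.11 kg; None if absent
- stone_2_mid (a point): middle of a loose sawn stone blank, pale with reddish bands, 62 x 28 x 24 mm (x along its length, z up as it lies), 0.11 kg; None if absent
- jar: small round jar, 30 mm across and 42 mm high, a bystander, origin under its middle
- loupe_b: folding loupe, 42 x 62 x 17 mm, a bystander, origin under its middle
There are look-alikes about, which are no part of the job. What is shaped like the part that bears stone_2_mid but red is not meant.

How it is judged (in metres and radians):
On the way, in this order (a step that is already met when the one before it is completed fails the run):
1. all stones lie in the barrel, with the tongue still drawn back (horizontal distance between each of stone_0_mid, stone_1_mid, stone_2_mid and barrel_rim below 0.055 m and z of each of stone_0_mid, stone_1_mid, stone_2_mid in the frame of barrel_rim below -0.015 m and value of joint locking_tongue below 0.006 m), for 0.2 s.
2. the cover sits seated and level on the barrel rim, the tongue still drawn back (distance between cover_seat and barrel_rim below 0.006 m and angle between cover's own z axis and vertical below 0.05 rad and value of joint locking_tongue below 0.006 m), for 0.2 s.
3. the tongue has run out over the seated cover, the pawl lever being on its tightening side (distance between cover_seat and barrel_rim below 0.006 m and angle between cover's own z axis and vertical below 0.05 rad and value of joint locking_tongue above 0.036 m and value of joint pawl_lever above 0.25 rad), for 0.2 s.
At the end, for the whole second after the job is handed in: Each stone present: middle within 55 mm of the barrel axis and 15 mm or more below the rim. Cover: seat within 6 mm of the rim centre, tilt under 0.05 rad, at rest. Tongue out more than 36 mm of 44. Pawl lever on its clockwise side, beyond 0.25 rad (all of step 3 and horizontal distance between each of stone_0_mid, stone_1_mid, stone_2_mid and barrel_rim below 0.055 m and z of each of stone_0_mid, stone_1_mid, stone_2_mid in the frame of barrel_rim below -0.015 m and linear speed of cover below 0.02 m/s); the robot touches nothing.
It fails at once if the robot pushed the tongue itself (contact force between any of the fingers, the arm and locking_tongue above 2 N).
It fails at once if the jar or the loupe was moved more than 30 mm (distance of any of jar, loupe_b from where it was at the start of the episode above 0.03 m).
Of stone_0, stone_1, stone_2 only 2 to 3 are there at a start; the rules pass over those that are not, and their reading is None.
At some moment in a run one of stone_0, stone_1, stone_2 may be knocked a few centimetres aside while the robot is not near it.
Once in a run the grip may slacken for a moment while it holds something.
It also fails if it takes over 192 s, if anything falls off the work surface, if the arm or the gripper's body presses on something with over 40 N, if the wrist force passes 120 N, or if a joint passes its speed limit or range.

## Robot

A 6-joint arm with a two-finger parallel gripper is mounted at the origin on a cart in front of the work surface, level with it; the furniture and walls round the work are solid. World frame = base frame: x ahead of the robot, y to its left, z up, the work surface at z = 0. Lengths are in mm, angles in rad, forces in N, time in s.
With the tool pointing down it reaches from about 275 to 825 mm from the base axis. Payload 4.9 kg.
Tool frame: the origin (TCP) lies at the very end of the fingers, on their centre line; the grasp point (between the pads) lies 19 mm behind it; z points along the fingers, y is the direction in which the jaws open and shut (so a half turn about z gives the same grasp; the last joint's range is limited). The gripper opens to 85 mm and grips with 20 to 120 N. Pads are 22 mm wide; open, the fingers measure 114 mm over their backs; the gripper's body (76 mm by 85 mm) begins 54 mm behind the grasp point. The pads swing forward as they close: fully open they stand 13 mm farther back than shut.
Start: joints at [-1.416, 0.326, -0.193, 1.052, 0, 1.437], TCP at [156.653, -527.237, 231.281] pointing down, gripper open.
Joint ranges: [-2.65, 2.65], [-0.97, 1.79], [-1.3, 1.35], [-1.93, 2.1], [-1.47, 1.37], [-3.14, 3.14]. Speed limits (rad/s): [2.57, 2.57, 3.14, 3.14, 3.14, 3.14].

## Interface

Orientations are given as [roll, pitch, yaw] about the fixed x, y, z axes, in that order (R = Rz(yaw) Ry(pitch) Rx(roll)).
In Python, from bench import bot, solve_ik, imaging gives the robot as it stands. Calls block until the motion is done:
- bot.move_ptp(position, orientation): joint-space move of the TCP to a pose.
- bot.movel(position, rot=None, max_speed=150, threshold=None): straight line of the TCP; rot=None keeps the orientation; max_speed is the mean speed in mm/s. With threshold (N) it stops when the force on the tool has changed by that much, and returns True; else False.
- bot.move_j(angles): joint-space move.
- bot.grip(opening, effort=None): opening from 0.0 (shut) to 1.0 (fully open); effort is the grip in N (None keeps the last); returns when the fingers have stopped.
- bot.dwell(seconds).
- solve_ik(position, orientation): joint angles nearest the present ones, or None.
- bot.get_state(): the state.
- imaging.capture(name): name is "scene" or "side" or "wrist"; returns the picture (400x640x3 uint8, blue, green, red); there is no depth.
- imaging.camera_model(name): a dict with "K" (3x3 intrinsics, pixels), "k1" (the pictures are not rectified: a ray, as slopes to the right and down, at radius r is drawn at 1 + k1 r^2 times it, then the intrinsics apply), "position" and "rotation" of the camera in the world. Camera axes: x right, y up, looking along -z (the intrinsics and any distortion apply to the point x, -y, -z); pixel columns grow to the right and rows downward; lengths in mm; the calibration is good to about 2 mm. A picture is of the moment at which its call begins: read the wrist's pose just before it. camera_model takes no time and is no camera call; for the wrist camera it gives the pose at the moment of the call.
A pose or a line that the arm cannot do raises bot.IKError and nothing moves.
- bot.sign_off(): hands the job in, once; it reports no verdict.
The state is a dict: "t": time; "qpos": joint angles; "joint_velocities": joint speeds; "effort": joint torques, N m; "tcp_pos": TCP position; "orientation": TCP orientation; "contact_force": force on the tool from outside, world axes, zero at the start; "wrist_torque": the same for the moment, N m; "opening": opening from 0.0 (shut) to 1.0 (fully open).
Only numpy, scipy, OpenCV 4.12 (cv2) and the standard library are available. Lean on these libraries where they do the work, as an engineer would, in place of code of your own. Each camera call takes 0.05 s, during which the arm holds its last target. There are 200 camera calls.

## Working session

There is one attempt and no reset: what is moved stays moved. The work goes in short steps, each a Python script; the robot and the scene stay as the last script left them, time stands still between calls to the robot, and variables do not carry over. Pictures are saved under pics/ and viewed, about 12 in all and at most 16, crops included, and the job is handed in when it is done.

```bash
mkdir -p pics; ls; python3 - <<'E'
from bench import bot, imaging
import cv2
for n in("scene","side"):
    cv2.imwrite(f"pics/{n}0.png",imaging.capture(n)); m=imaging.camera_model(n); print(n,m)
E
```

```text
pics
scene {'K': array([[429.6870784 ,   0.        , 325.54153902],
       [  0.        , 429.6870784 , 200.03538338],
       [  0.        ,   0.        ,   1.        ]]), 'k1': -0.10136388085785433, 'position': array([ -80.02279484, -473.81683596, 1057.99333778]), 'rotation': array([ 0.73898779, -0.01591469, -0.90575794])}
side {'K': array([[370.65895956,   0.        , 316.53868153],
       [  0.        , 370.65895956, 206.85511179],
       [  0.        ,   0.        ,   1.        ]]), 'k1': 0.023802803968057354, 'position': array([ 494.70735557, -588.55848975,  713.34986935]), 'rotation': array([ 0.83321839, -0.02173651, -0.15685608])}
```

View pics/scene0.png

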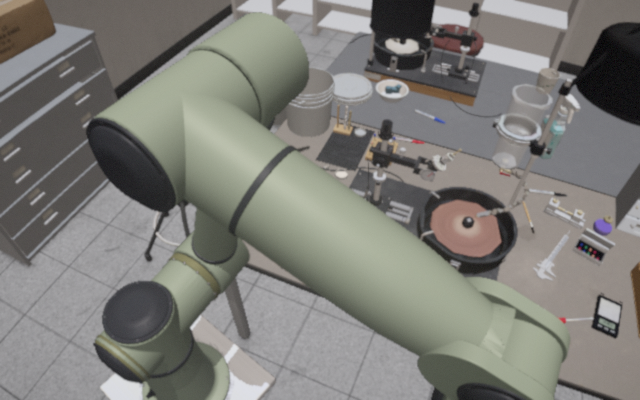

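View pics/side0.png

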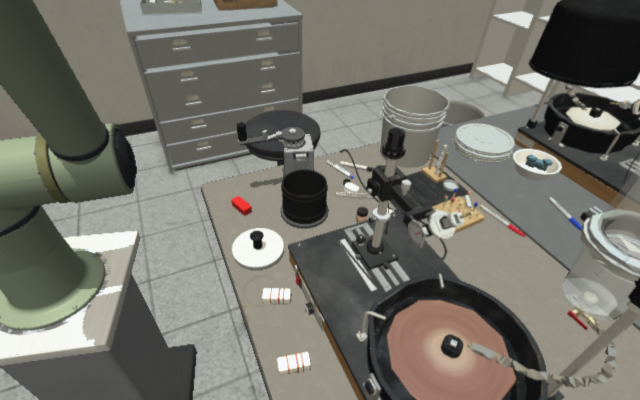

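```bash
cat >h.py <<'E'
import numpy as np, cv2
from scipy.spatial.transform import Rotation as R
from scipy.optimize import least_squares
from bench import bot, solve_ik, imaging
def cam(n):
    m=imaging.camera_model(n); r=np.asarray(m["rotation"],float)
    M=r if r.shape==(3,3) else R.from_euler('xyz',r).as_matrix()
    return dict(K=m["K"],k=m["k1"],p=np.asarray(m["position"]),M=M)
def proj(c,P):
    q=(np.atleast_2d(P)-c['p'])@c['M']; s=q[:,:2]*[1,-1]/-q[:,2:]
    s=s*(1+c['k']*(s**2).sum(1,keepdims=True)); return s@c['K'][:2,:2].T+c['K'][:2,2]
def ray(c,uv):
    d=(np.asarray(uv,float)-c['K'][:2,2])/np.diag(c['K'])[:2]; s=d.copy()
    for _ in range(30): s=d/(1+c['k']*(s@s))
    v=c['M']@np.array([s[0],-s[1],-1]); return v/np.linalg.norm(v)
def onz(c,uv,z):
    v=ray(c,uv); return c['p']+v*(z-c['p'][2])/v[2]
def tri(obs):  # [(cam,uv),...]
    A=0;b=0
    for c,uv in obs:
        v=ray(c,uv);Q=np.eye(3)-np.outer(v,v);A=A+Q;b=b+Q@c['p']
    return np.linalg.solve(A,b)
def snap(n,f=None):
    c=cam(n);im=imaging.capture(n)
    if f: cv2.imwrite(f"pics/{f}.png",im)
    return c,im
E
python3 - <<'E'
from h import *
np.set_printoptions(precision=1,suppress=True)
c=cam("side")
for n,uv,z in [("stA",(276,296),12),("stB",(293,363),12),("red",(241,205),12),("knob",(257,236),55),("cover",(258,250),17),("barrel",(304,180),105),("grip",(242,131),191),("spindle",(291,132),166),("house",(298,143),135)]: print(n,onz(c,uv,z))
w=cam("wrist");print(w); print(bot.get_state())
E
```

```text
stA [ 495.4 -106.6   12. ]
stB [ 516.2 -261.5   12. ]
red [421.2 207.4  12. ]
knob [462.9  40.6  55. ]
cover [461.7  29.2  17. ]
barrel [596.  179.7 105. ]
grip [445.1 302.2 191. ]
spindle [578.3 323.4 166. ]
house [596.4 313.1 135. ]
{'K': array([[314.4,   0. , 318.7],
       [  0. , 314.4, 196.4],
       [  0. ,   0. ,   1. ]]), 'k': -0.037231569980941424, 'p': array([ 221.7, -508. ,  373.9]), 'M': array([[ 0.3,  0.9,  0.3],
       [-1. ,  0.3,  0.1],
       [-0. , -0.3,  1. ]])}
{'t': 0.1, 'qpos': array([-1.4,  0.3, -0.2,  1.1,  0. ,  1.4]), 'joint_velocities': array([-0., -0.,  0., -0.,  0., -0.]), 'effort': array([ -0. , -44.4,  26.3,   0. ,  -0. ,   0. ]), 'tcp_pos': array([ 156.6, -526.7,  230.6]), 'orientation': array([-3.1, -0. ,  0.3]), 'contact_force': array([ 1. , -0.1, -0.2]), 'wrist_torque': array([0., 0., 0.]), 'opening': 0.9991247077736991}
```

```bash
python3 - <<'E'
from h import *
for i,(p,y) in enumerate([((470,-150,430),0.),((480,120,430),0.)]):
    for yy in (y,):
        if solve_ik(p,[np.pi,0,yy]) is None: print("noik",p)
    bot.move_ptp(p,[np.pi,0,y]); bot.dwell(.2)
    c,im=snap("wrist",f"w{i}"); np.save(f"w{i}.npy",c,allow_pickle=True)
snap("side","side1"); print(bot.get_state()["t"],bot.get_state()["qpos"])
a=cv2.imread("pics/w0.png");b=cv2.imread("pics/w1.png")
v=np.vstack([a,b]); cv2.imwrite("pics/w01.png",cv2.resize(v,(480,600),interpolation=cv2.INTER_AREA))
E
```

```text
7.275 [ 9.56244552e-02  1.70512665e-01  1.01704737e-01  1.50200013e+00
 -1.62676992e-05 -3.04589761e+00]
```

View pics/w01.png

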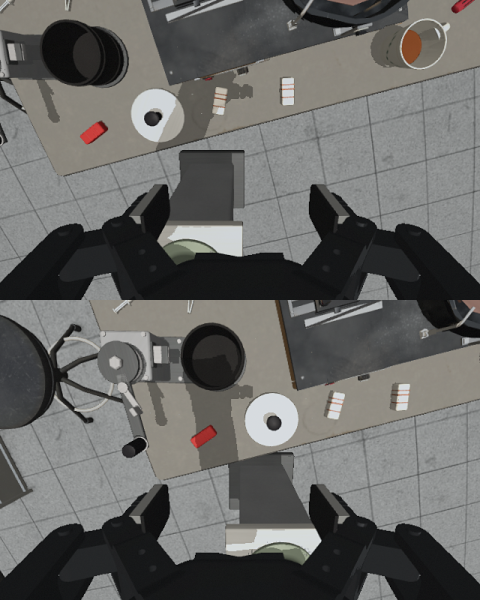

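```bash
cat >>h.py <<'E'
def blob(im,seed,thr=150,r=8):
    """bright blob nearest the seed, holes closed -> contour"""
    m=(im.min(2)>thr).astype(np.uint8); m=cv2.morphologyEx(m,cv2.MORPH_CLOSE,np.ones((r,r)))
    n,l,s,ct=cv2.connectedComponentsWithStats(m)
    ok=[i for i in range(1,n) if s[i,4]>60]; i=min(ok,key=lambda i:np.hypot(*(ct[i]-seed)))
    k=cv2.findContours((l==i).astype(np.uint8),cv2.RETR_EXTERNAL,cv2.CHAIN_APPROX_NONE)[0]
    k=max(k,key=cv2.contourArea)[:,0,:]; return k,ct[i],s[i,4]
def rect(c,k,z):
    P=np.array([onz(c,u,z)[:2] for u in k],np.float32); (x,y),(w,h),a=cv2.minAreaRect(P)
    a=np.radians(a)+(0 if w>h else np.pi/2); return np.array([x,y]),max(w,h),min(w,h),(a+np.pi/2)%np.pi-np.pi/2
E
python3 - <<'E'
from h import *
np.set_printoptions(precision=1,suppress=True)
I=[cv2.imread(f"pics/w{i}.png") for i in(0,1)]; C=[np.load(f"w{i}.npy",allow_pickle=True).item() for i in(0,1)]
for n,s in dict(A=((293,133),(447,140)),B=((384,122),(535,130)),cover=((209,154),(363,160))).items():
    o=[]
    for c,im,u in zip(C,I,s):
        k,ct,a=blob(im,u,thr=120 if n!='cover' else 170); print(n,ct,a,rect(c,k,17 if n=='cover' else 24)); o.append((c,ct))
    print(n,tri(o))
print("knob",tri([(C[0],(204,158)),(C[1],(365,164))]))
v=[im[:,:] for im in I]
cv2.imwrite("pics/cr.png",np.hstack([cv2.resize(I[0][100:180,150:450],None,fx=1.3,fy=1.3)[:, :390],cv2.resize(I[1][20:220,120:320],None,fx=2,fy=2)[:104]]))
cv2.imwrite("pics/st.png",cv2.resize(I[1][10:230,110:370],(780,660))[:600])
E
```

```text
A [333.4 183.4] 144874 (array([ 332.1, -153.1]), 1482.83154296875, 766.5033569335938, np.float64(1.5687583427707135))
A [440.9  17.1] 1775 (array([687. , -85.1]), 201.0446319580078, 55.72704315185547, np.float64(-1.5517955129774004))
A [549.8 -63.2 351.2]
B [333.4 183.4] 144874 (array([ 332.1, -153.1]), 1482.83154296875, 766.5033569335938, np.float64(1.5687583427707135))
B [566.7  45.2] 109 (array([ 652.8, -288.7]), 18.90304183959961, 16.447538375854492, np.float64(0.3886662235705036))
B [ 540.2 -125.4  310.5]
cover [203.9 149.8] 2554 (array([466. ,  57.4]), 126.94091796875, 89.51935577392578, np.float64(-0.5253619879770133))
cover [362.5 159.8] 3630 (array([456.7,  40.8]), 126.54344940185547, 125.98735809326172, np.float64(1.114151085476871))
cover [466.6  44.7  40.4]
knob [457.5  41.8  50.2]
```

View pics/st.png

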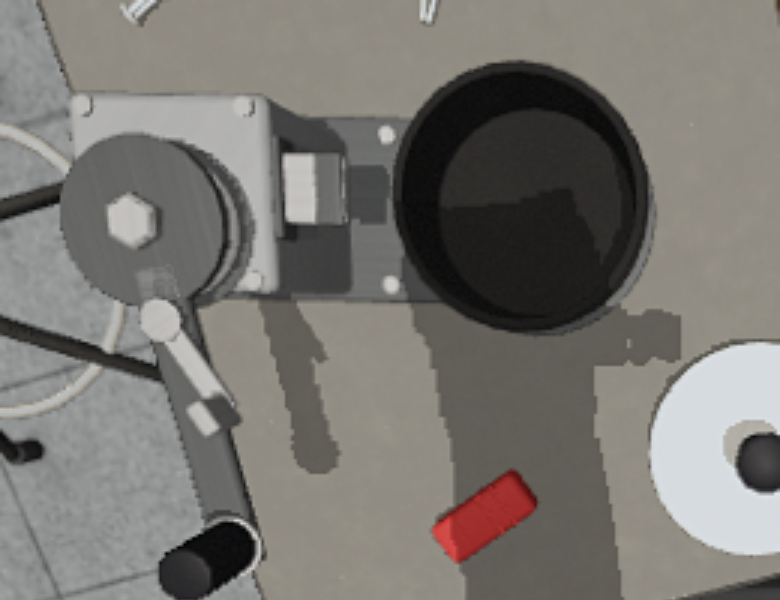

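```bash
python3 - <<'E'
from h import *
np.set_printoptions(precision=1,suppress=True)
I=[cv2.imread(f"pics/w{i}.png") for i in(0,1)]; C=[np.load(f"w{i}.npy",allow_pickle=True).item() for i in(0,1)]
for n,s in dict(A=((293,133),(447,140)),B=((384,122),(535,130))).items():
    o=[]
    for c,im,u in zip(C,I,s):
        k,ct,a=blob(im,u,thr=165 ,r=5); print(n,ct,a,rect(c,k,24)); o.append((c,ct))
    print(n,tri(o))
c=C[1]; f=lambda u,z: onz(c,np.array(u)/3+[110,10],z)
for n,u,z in [("rimL",(396,197),105),("rimR",(650,197),105),("rimT",(520,62),105),("rimB",(540,332),105),("hex",(133,221),185),("tab",(203,417),196),("pivot",(160,320),175),("griptop",(187,573),216),("hTL",(72,95),135),("hTR",(272,95),135),("hBR",(278,292),135),("tongueTL",(283,152),127),("tongueTR",(310,152),127),("tongueBR",(310,224),127)]: print(n,f(u,z))
# dark barrel rim circle fit
s=cam("side"); im=cv2.imread("pics/side1.png")
for n,u in [("knob",(257,236)),("grip",(242,125)),("hex",(292,129))]: print(n,u)
E
```

```text
A [292.8 134.5] 427 (array([ 492.8, -106.2]), 58.69746780395508, 23.857891082763672, np.float64(-0.15844809800562665))
A [447.9 140.4] 525 (array([ 494.3, -105.1]), 60.85344314575195, 26.848955154418945, np.float64(-0.1825538337705339))
A [ 494.1 -106.    22. ]
B [383.7 121.3] 561 (array([ 515.1, -261.3]), 60.222843170166016, 25.720043182373047, np.float64(0.05767696606114625))
B [536.8 129.1] 520 (array([ 515. , -261.1]), 60.339942932128906, 26.929475784301758, np.float64(0.05842620898313733))
B [ 515.8 -261.9   22.5]
rimL [592.6 227.6 105. ]
rimR [592.2 108.5 105. ]
rimT [650.4 167.8 105. ]
rimB [530.5 161.4 105. ]
hex [577.1 314.  185. ]
tab [501.1 289.7 196. ]
pivot [538.7 312.6 175. ]
griptop [441.6 294.6 216. ]
hTL [633.2 359.5 135. ]
hTR [631.7 271.8 135. ]
hBR [549.6 276.5 135. ]
tongueTL [609.8 271.7 127. ]
tongueTR [609.7 259.7 127. ]
tongueBR [579.2 262.1 127. ]
knob (257, 236)
grip (242, 125)
hex (292, 129)
```

View pics/side1.png

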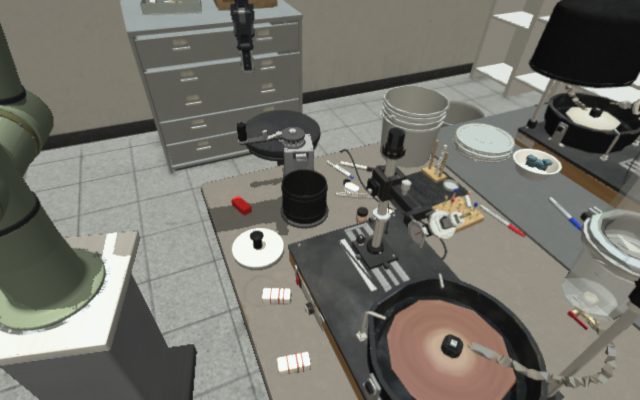

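```bash
cat >>h.py <<'E'
PI=np.pi
def look(xy,z,f,yaw=PI,back=0):
    bot.move_ptp([xy[0]+back,xy[1],z],[PI,0,yaw]); bot.dwell(.15); return snap("wrist",f)
def refine(xy,f,thr=165):
    c,im=look(xy,200,f)
    u=proj(c,[xy[0],xy[1],24])[0]; k,ct,a=blob(im,u,thr,9); r=rect(c,k,24); print(f,u,ct,a,r); return r
def pick(r):
    (x,y),yaw=r[0],PI+r[3]
    bot.grip(.6,40); bot.movel([x,y,60],[PI,0,yaw])
    print("touch",bot.movel([x,y,4],None,80,15)); bot.grip(0,60); bot.dwell(.2)
    bot.movel([x,y,200]); s=bot.get_state(); print("hold",s["opening"],s["contact_force"],s["t"])
E
python3 - <<'E'
from h import *
np.set_printoptions(precision=2,suppress=True)
c=cam("side"); print("scope",onz(c,(372,262),0),onz(c,(396,135),250))
r=refine((515,-261.3),"b1")
if r[1]<75 and r[2]<36 and np.hypot(*(r[0]-[515,-261]))<60: pick(r)
snap("wrist","b2")
a=np.hstack([cv2.imread("pics/b1.png"),cv2.imread("pics/b2.png")]);cv2.imwrite("pics/b12.png",cv2.resize(a,(800,250)))
E
```

```text
scope [736.81 -33.4    0.  ] [811.46 139.61 250.  ]
b1 [318.68 177.02] [317.77 175.26] 1423 (array([ 514.54, -262.27]), 60.44984817504883, 26.461626052856445, np.float64(0.06531244032110695))
touch False
hold 0.31339924243842865 [-0.46 -0.41 -1.45] 13.9333
```

View pics/b12.png

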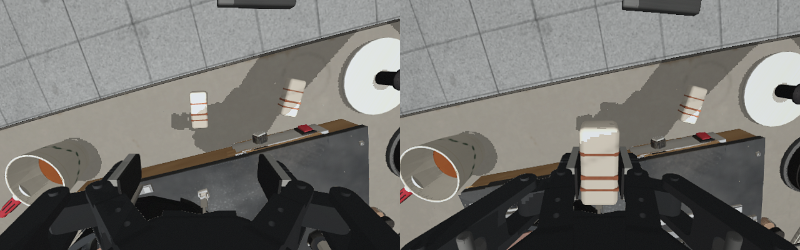

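```bash
cat >>h.py <<'E'
def held(lo=.22): return bot.get_state()["opening"]>lo
def drop(xy):
    bot.movel([470,xy[1],220],[PI,0,PI],250); print("held",held(),bot.get_state()["opening"]); 
    bot.movel([*xy,220],None,200); 
    if not held(): return False
    bot.movel([*xy,80],None,120,20); print("pre-release",bot.get_state()["opening"])
    bot.grip(.48); bot.dwell(.3); bot.movel([*xy,220],None,200); return True
E
python3 - <<'E'
from h import *
np.set_printoptions(precision=2,suppress=True)
if drop((591,167)):
    bot.movel([480,60,220],None,250)
    r=refine((494,-106),"a1",165)
    print(bot.get_state()["t"])
    if 45<r[1]<75 and 20<r[2]<36: pick(r)
snap("wrist","a2")
a=np.hstack([cv2.imread("pics/a1.png"),cv2.imread("pics/a2.png")]);cv2.imwrite("pics/a12.png",cv2.resize(a,(800,250)))
E
```

```text
held True 0.3139157835837253
pre-release 0.31283745269894964
a1 [317.46 177.11] [317.75 175.04] 1402 (array([ 493.1 , -106.04]), 60.18648910522461, 26.33160972595215, np.float64(-0.1812186579580226))
21.05
touch False
hold 0.31332174004395486 [ 0.05 -0.33 -1.33] 25.2417
```

```bash
python3 - <<'E'
from h import *
print(drop((591,167)))
for i,p in enumerate([(580,170),(560,260)]):
    c,im=look(p,330,f"s{i}"); np.save(f"s{i}.npy",c,allow_pickle=True); print(c['p'])
bot.move_ptp([480,-150,350],[PI,0,PI]); bot.dwell(.1)
print(bot.get_state()["t"])
a=np.vstack([cv2.imread("pics/s0.png")[:, :],cv2.imread("pics/s1.png")]);cv2.imwrite("pics/s01.png",cv2.resize(a,(480,600),interpolation=cv2.INTER_AREA))
cv2.imwrite("pics/side2.png",imaging.capture("side"))
E
```

```text
held True 0.3107839089747977
pre-release 0.3077726379916382
True
[511.01523959 169.40099959 471.14058988]
[491.58666087 258.7920675  472.87495023]
33.075
```

View pics/s01.png

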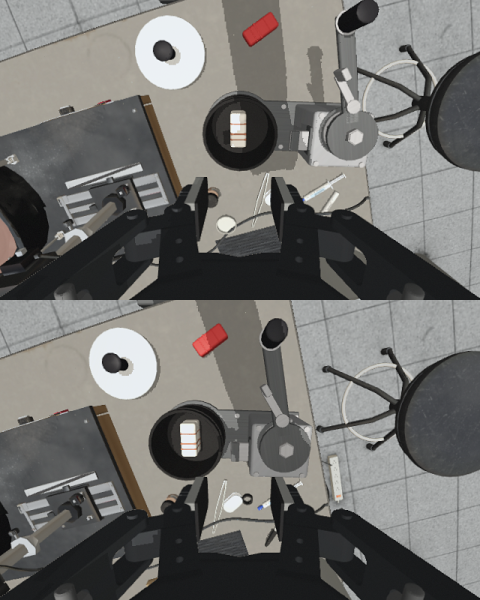

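```bash
python3 - <<'E'
import cv2,numpy as np
a=cv2.imread("pics/s0.png")[0:240,260:510];b=cv2.imread("pics/s1.png")[0:240,185:425]
f=lambda i:cv2.resize(i,None,fx=2.5,fy=2.5,interpolation=cv2.INTER_CUBIC)[:, :400] 
b=cv2.imread("pics/s1.png")[10:250,190:430]; a=cv2.imread("pics/s0.png")[0:240,265:505]
o=np.hstack([cv2.resize(i,(400,400),interpolation=cv2.INTER_CUBIC) for i in(a,b)]); cv2.imwrite("pics/c2.png",o)
E
```

```text
(no output)
```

View pics/c2.png

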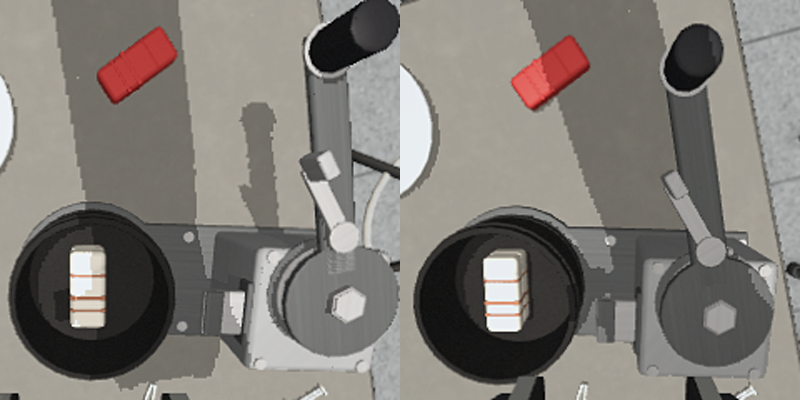

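```bash
python3 - <<'E'
from h import *
np.set_printoptions(precision=1,suppress=True)
I=[cv2.imread(f"pics/s{i}.png") for i in(0,1)]; C=[np.load(f"s{i}.npy",allow_pickle=True).item() for i in(0,1)]
off=[(265,0),(190,10)]
P=dict(rim=((92,298),(97,302)),hex=((348,304),(320,318)),piv=((344,236),(311,249)),tab=((325,163),(274,181)),grip=((374,22),(301,44)),
 gripbase=((327,52),(284,77)))
for n,uv in P.items(): print(n,tri([(c,np.array(u)*.6+o) for c,u,o in zip(C,uv,off)]))
# rim points on z=105 plane -> circle
for c,o,pts in zip(C,off,[[(9,295),(50,368),(92,381),(140,366),(174,312),(170,270)],[(14,295),(40,362),(98,384),(150,368),(181,320)]]):
    X=np.array([onz(c,np.array(p)*.6+o,105)[:2] for p in pts])
    s=least_squares(lambda q:np.hypot(*(X-q[:2]).T)-q[2],[591,167,60]).x; print("circle",s)
for c,im,sd in zip(C,I,[(226,70),(165,83)]):
    k,ct,a=blob(im,sd,170,12); print("cover",ct,a,rect(c,k,17), cv2.minEnclosingCircle(np.array([onz(c,u,17)[:2] for u in k],np.float32)))
E
```

```text
rim [591.  171.   94.5]
hex [579.  321.6 173.1]
piv [538.7 314.7 171.4]
tab [499.7 289.7 193.3]
grip [437.8 298.8 210. ]
gripbase [443.6 296.  168.5]
circle [593.  171.4  59.4]
circle [590.9 173.   61.3]
cover [142.6  46.4] 15001 (array([425.2, -80.2]), 385.2510986328125, 149.9169464111328, np.float64(1.3831376126888446)) ((454.1795959472656, -87.96924591064453), 195.6464385986328)
cover [145.1  67.4] 8677 (array([420.8,  -0.6]), 244.36761474609375, 145.26412963867188, np.float64(1.0000269761788418)) ((436.7449035644531, -11.799144744873047), 124.19813537597656)
```

```bash
cat >>h.py <<'E'
def circ(c,pts,z):
    X=np.array([onz(c,p,z)[:2] for p in pts]); return least_squares(lambda q:np.hypot(*(X-q[:2]).T)-q[2],[*X.mean(0),60],loss='soft_l1').x
E
python3 - <<'E'
from h import *
np.set_printoptions(precision=1,suppress=True)
bot.grip(.6)
c,im=look((591,200),300,"r0",-PI/2); np.save("r0.npy",c,allow_pickle=True)
# radial dark-edge search for the outer rim
g=im.max(2)
for z,rr in((105,60),(105,55)):
    print("proj",proj(c,[[591+rr*np.cos(a),170+rr*np.sin(a),z] for a in np.arange(0,6.28,1.57)]))
c,im=look((457,60),190,"cv",-PI/2); 
k,ct,a=blob(im,proj(c,[457,41,17])[0],170,3); print(ct,a,circ(c,k[::3],17)); np.save("cv.npy",c,allow_pickle=True)
print(bot.get_state()["t"])
a=np.hstack([cv2.imread("pics/r0.png"),cv2.imread("pics/cv.png")]);cv2.imwrite("pics/rc.png",cv2.resize(a,(800,250)))
E
```

```text
proj [[262.5 147.3]
 [318.4 200.7]
 [374.2 147.1]
 [318.3  88.4]]
proj [[267.1 147.2]
 [318.4 196.5]
 [369.5 147.1]
 [318.3  93.5]]
[321.8 139.3] 7654 [454.5  25.3  49.6]
36.0667
```

View pics/rc.png

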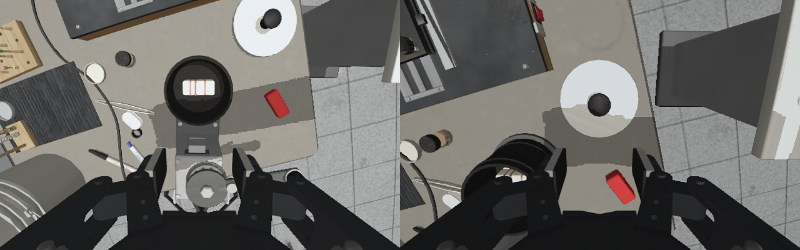

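```bash
python3 - <<'E'
from h import *
np.set_printoptions(precision=1,suppress=True)
def radial(im,c,ctr,z,rs,pol):
    """strongest radial brightness step (sign pol) around ctr"""
    g=cv2.GaussianBlur(im,(3,3),0).mean(2); out=[]
    for a in np.radians(np.arange(0,360,5)):
        u=proj(c,[[ctr[0]+r*np.cos(a),ctr[1]+r*np.sin(a),z] for r in rs]).astype(np.float32)
        v=cv2.remap(g.astype(np.float32),u[:,0],u[:,1],cv2.INTER_LINEAR).ravel(); d=np.diff(v)*pol
        i=d.argmax()
        if d[i]>4: out.append((u[i]+u[i+1])/2)
    return np.array(out)
for f,ctr,z,R0,pol in (("r0",(591,170),105,60,1),("s0",(591,170),105,60,1),("s1",(591,170),105,60,1),("cv",(457,41),17,64,-1)):
    im=cv2.imread(f"pics/{f}.png");c=np.load(f"{f}.npy",allow_pickle=True).item()
    p=radial(im,c,ctr,z,np.arange(R0-12,R0+14,.7),pol); X=np.array([onz(c,q,z)[:2] for q in p])
    s=least_squares(lambda q:np.hypot(*(X-q[:2]).T)-R0,ctr,loss='soft_l1',f_scale=1).x; print(f,len(p),s,np.median(abs(np.hypot(*(X-s).T)-R0)))
c=np.load("cv.npy",allow_pickle=True).item();im=cv2.imread("pics/cv.png")
m=im[140:190,290:350].max(2)<60; ys,xs=np.nonzero(m); u=(xs.mean()+290,ys.mean()+140); print("knob",m.sum(),u,onz(c,u,58))
E
```

```text
r0 72 [592.3 170. ] 0.20612282605840093
s0 72 [590.5 170.6] 0.48910025066422946
s1 72 [589.6 172.7] 1.8990406536263542
cv 72 [458.8  43. ] 0.6497202792302303
knob 806 (np.float64(318.2369727047146), np.float64(169.00992555831266)) [458.9  43.8  58. ]
```

```bash
python3 - <<'E'
from h import *
np.set_printoptions(precision=2,suppress=True)
x,y=458.8,43.2; o=[PI,0,-PI/2]
bot.grip(.6,100); bot.movel([x,y,90],o); print(bot.movel([x,y,21],None,60,10),bot.get_state()["tcp_pos"])
bot.grip(0,100); bot.dwell(.2); print(bot.get_state()["opening"])
bot.movel([x,y,200],None,120); bot.dwell(.3); s=bot.get_state(); print(s["opening"],s["contact_force"],s["tcp_pos"],s["t"])
snap("side","side3"); c,im=snap("wrist","hold")
a=np.hstack([cv2.imread("pics/side3.png")[60:340,150:470],im[:280,160:480]]);cv2.imwrite("pics/hold2.png",a)
E
```

```text
False [459.18  43.17  21.34]
0.35435029622548003
0.35393963722445965 [ 1.01  0.35 -3.62] [458.67  43.18 199.76] 40.9
```

View pics/hold2.png

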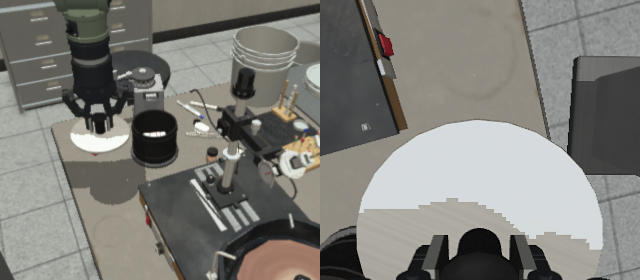

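```bash
python3 - <<'E'
from h import *
np.set_printoptions(precision=3,suppress=True)
im=cv2.imread("pics/hold.png"); c=cam("wrist")
m=((im.min(2)>165)).astype(np.uint8)
k,ct,a=blob(im,(470,160),195,3)
k=k[(k[:,1]<205)] ; k=k.astype(float)
print(a,len(k),k.min(0),k.max(0))
def res(q):
    n=R.from_euler('xy',q[3:]).as_matrix(); ctr=q[:3]; e=[]
    for u in k[::3]:
        v=ray(c,u); t=((ctr-c['p'])@n[:,2])/(v@n[:,2]); e.append(np.linalg.norm(c['p']+t*v-ctr)-64)
    return np.array(e)
s=least_squares(res,[458,43,196,0,0],loss='soft_l1'); print(s.x,abs(s.fun).max(),abs(res(s.x)).mean())
f=lambda q:res([*q,0,0]); s=least_squares(f,[458,43,196],loss='soft_l1'); print(s.x,abs(f(s.x)).mean())
E
```

```text
17984 353 [201. 120.] [437. 204.]
[453.724  35.99  360.045   0.16   -1.239] 1.3500311979441904e-12 1.4752794089934282e-14
[455.413  38.353 343.204] 4.976930355596932e-12
```

```bash
python3 - <<'E'
from h import *
np.set_printoptions(precision=3,suppress=True)
im=cv2.imread("pics/hold.png"); c=cam("wrist")
k,ct,a=blob(im,(320,160),195,3); k=k[(k[:,1]<200)].astype(float)
def res(q):
    n=R.from_euler('xy',q[3:]).as_matrix(); e=[]
    for u in k[::3]:
        v=ray(c,u); t=((q[:3]-c['p'])@n[:,2])/(v@n[:,2]); e.append(np.linalg.norm(c['p']+t*v-q[:3])-64)
    return np.array(e)
b=([430,10,180,-.3,-.3],[490,80,215,.3,.3])
s=least_squares(res,[458,43,196,0,0],bounds=b,loss='soft_l1'); print(s.x,abs(res(s.x)).mean())
f=lambda q:res([*q,0,0]); s=least_squares(f,[458,43,196],bounds=(b[0][:3],b[1][:3]),loss='soft_l1'); print(s.x,abs(f(s.x)).mean())
E
```

```text
[453.498  42.706 212.893   0.188  -0.3  ] 2.228199539899938
[457.773  44.139 195.028] 2.335364915947414
```

```bash
python3 - <<'E'
from h import *
np.set_printoptions(precision=2,suppress=True)
B=(591.5,170.3)
bot.movel([470,160,230],None,150); bot.movel([*B,220],None,150); print("open",bot.get_state()["opening"])
bot.movel([*B,145],None,80); bot.dwell(.2); print(bot.get_state()["opening"],bot.get_state()["contact_force"])
print(bot.movel([*B,112],None,25,8)); s=bot.get_state(); print(s["tcp_pos"],s["contact_force"],s["opening"],s["t"])
snap("side","side4"); 
cv2.imwrite("pics/pl.png",cv2.resize(cv2.imread("pics/side4.png")[90:250,220:400],None,fx=3,fy=3))
E
```

```text
open 0.3515035540608206
0.35082446354546293 [ 0.59 -0.74 -2.35]
True
[591.19 170.3  117.87] [-0.18  0.57  3.88] 0.3478756147676128 45.2167
```

View pics/pl.png

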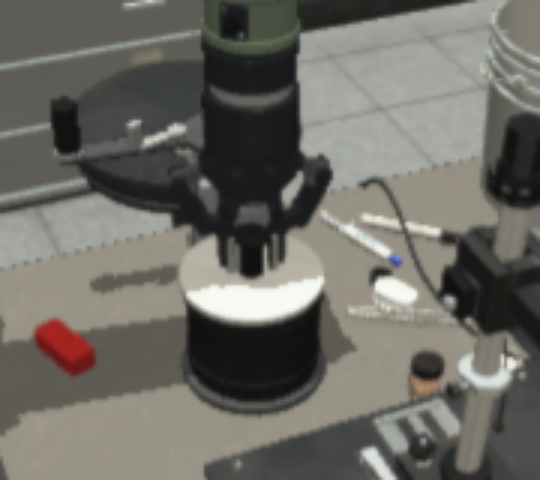

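```bash
python3 - <<'E'
from h import *
np.set_printoptions(precision=2,suppress=True)
bot.grip(.6); bot.dwell(.2); B=(591.5,170.3)
bot.movel([*B,260],None,120); bot.grip(0,20)
c,im=look((520,170),300,"v0",-PI/2); np.save("v0.npy",c,allow_pickle=True)
o=[PI,0,PI]; bot.move_ptp([496,256,260],o); print("down",bot.movel([496,256,176],None,120,6))
for y in np.arange(265,308,6): 
    h=bot.movel([496,y,176],None,50,10); s=bot.get_state(); print(y,h,s["tcp_pos"],s["contact_force"])
    if h: break
c,im=snap("wrist","v1"); bot.movel([496,y-8,176]); bot.movel([496,y-8,270]); 
c,im2=look((540,250),330,"v2"); np.save("v2.npy",c,allow_pickle=True); print(bot.get_state()["t"])
v0=cv2.imread("pics/v0.png"); cv2.imwrite("pics/v.png",np.hstack([v0[60:360,170:570],im2[0:300,150:550]]))
E
```

```text
down False
265 False [496.23 265.53 176.43] [-0.38  0.78  0.97]
271 False [495.84 271.21 175.94] [ 0.19  0.01 -0.12]
277 False [495.69 277.12 175.72] [-0.78 -0.6  -0.91]
283 False [496.34 283.63 176.07] [-0.46 -0.61  0.21]
289 False [496.39 289.71 176.18] [ 0.22  0.1  -0.24]
295 False [496.26 295.62 176.1 ] [ 0.65 -0.46  0.21]
301 False [496.14 301.49 176.04] [-0.28 -0.02  0.21]
307 False [496.28 307.03 176.04] [ 0.91 -2.81  0.85]
54.6333
```

View pics/v.png

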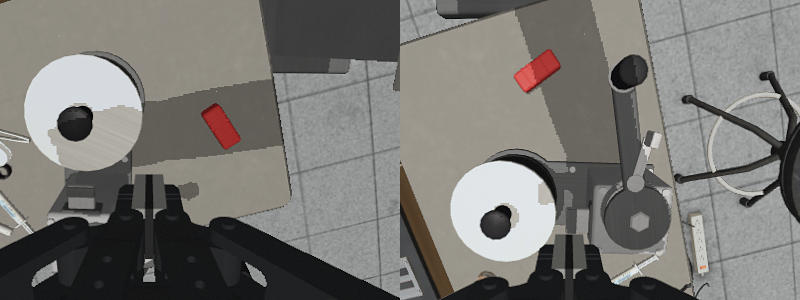

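```bash
python3 - <<'E'
from h import *
np.set_printoptions(precision=2,suppress=True)
c=np.load("v2.npy",allow_pickle=True).item(); im=cv2.imread("pics/v2.png")
for n,u,z in [("hex",(389,222),173),("piv",(385,183),171),("tab",(403,138),196),("grip",(382,70),216)]: print(n,onz(c,u,z))
for f,seed in(("v0",None),("v2",None)):
    c=np.load(f"{f}.npy",allow_pickle=True).item(); im=cv2.imread(f"pics/{f}.png"); g=cv2.GaussianBlur(im,(3,3),0).min(2).astype(np.float32); X=[]
    for a in np.radians(np.arange(0,360,4)):
        rs=np.arange(54,74,.6); u=proj(c,[[591.5+r*np.cos(a),170.3+r*np.sin(a),113] for r in rs]).astype(np.float32)
        v=cv2.remap(g,u[:,0],u[:,1],cv2.INTER_LINEAR).ravel(); d=-np.diff(v); i=d.argmax()
        if d[i]>8 and v[:i].min()>110: X.append(onz(c,(u[i]+u[i+1])/2,113)[:2])
    X=np.array(X); s=least_squares(lambda q:np.hypot(*(X-q[:2]).T)-q[2],[591,170,64],loss='soft_l1').x
    print(f,len(X),s,np.median(abs(np.hypot(*(X-s[:2]).T)-s[2])))
E
```

```text
hex [579.46 320.96 173.  ]
piv [539.55 315.01 171.  ]
tab [493.7  323.05 196.  ]
grip [440.58 298.17 216.  ]
v0 90 [590.25 169.98  63.49] 0.22151727617997707
v2 90 [590.08 170.27  63.63] 0.29143630772147944
```

```bash
cat >>h.py <<'E'
S=np.array([579.3,321.2])
def post(j,z=173):
    th=-.037-j; return [*(S-140*np.array([np.cos(th),np.sin(th)])),z],[PI,0,PI+th]
def swing(a,b,n=7,v=110,thr=22):
    fm=[]
    for j in np.linspace(a,b,n+1)[1:]:
        p,o=post(j); h=bot.movel(p,o,v,thr); s=bot.get_state(); f=s["contact_force"]; th=-.037-j
        fm.append(round(float(f[0]*np.sin(th)-f[1]*np.cos(th)),1)) # resisting force against +j side
        if h: print("stop at",j); break
    print(f"{a:.2f}->{b:.2f}",fm,round(s["t"],1)); return j
E
python3 - <<'E'
from h import *
p,o=post(-.19); bot.grip(.42,40); bot.move_ptp([p[0],p[1],290],o); print(bot.movel(p,None,100,8),bot.get_state()["tcp_pos"])
j=swing(-.19,-.67,3); j=swing(j,.67)
c,im=snap("wrist","t0"); snap("side","t0s")
s=cv2.imread("pics/t0s.png"); cv2.imwrite("pics/t.png",np.hstack([im[0:300,150:550],cv2.resize(s[100:250,200:400],(400,300))]))
E
```

```text
False [441.42318351 300.0766911  173.65187559]
-0.19->-0.67 [-0.2, 0.7, -0.5] 58.0
-0.67->0.67 [0.1, 0.4, 0.3, 1.6, 0.5, -0.5, 0.6] 60.7
```

View pics/t.png

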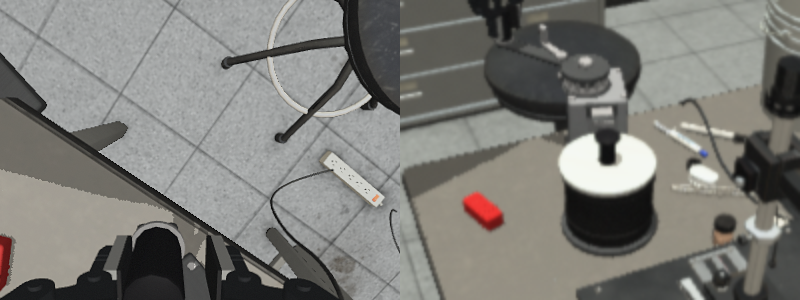

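```bash
python3 - <<'E'
from h import *
for i in range(4):
    j=swing(.67 if i==0 else j,-.67,5,130); j=swing(j,.67,6,120)
p,o=post(j); bot.movel([p[0],p[1],300],None,150)
c,im=look((560,250),340,"u0"); np.save("u0.npy",c,allow_pickle=True); print(bot.get_state()["t"])
for n,P in(("tip0",[591.5+2.8,170.3+75,127]),("tip44",[591.5+1,170.3+31,127])): print(n,proj(c,P))
cv2.imwrite("pics/u.png",cv2.resize(im[80:280,200:440],None,fx=2.5,fy=2.5))
E
```

```text
0.67->-0.67 [0.3, -0.1, 0.3, 0.3, -0.4] 63.0
-0.67->0.67 [-0.4, 0.2, 0.3, -0.1, 0.5, 0.3] 65.5
0.67->-0.67 [0.3, 0.4, -0.5, 0.1, 0.4] 67.7
-0.67->0.67 [-0.4, 0.1, 0.9, 1.2, 0.1, 0.6] 70.1
0.67->-0.67 [-0.9, 0.0, -0.8, -0.6, -0.0] 72.3
-0.67->0.67 [-0.3, 0.5, 0.6, -0.0, 1.5, 0.0] 74.8
0.67->-0.67 [-0.5, -0.1, -0.6, 0.1, 0.7] 77.0
-0.67->0.67 [-0.3, 0.8, 1.1, -0.6, 0.3, -0.2] 79.5
81.6
tip0 [[314.09930533 200.14963798]]
tip44 [[276.7353846 198.6216602]]
```

View pics/u.png

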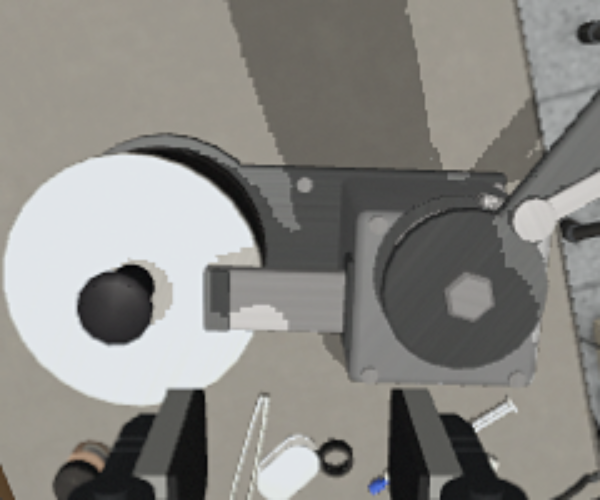

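```bash
python3 - <<'E'
from h import *
p,o=post(.67); bot.move_ptp([p[0],p[1],300],o); print(bot.movel(p,None,120,8))
j=.67
for i in range(2):
    j=swing(j,-.67,5,130); j=swing(j,.67,9,90,18)
    if j<.6: break
bot.dwell(.2); s=bot.get_state(); print(s["contact_force"],s["tcp_pos"])
# relax against the post, then lift
if j<.6: p,o=post(j-.03); bot.movel(p,o,40)
bot.movel([p[0],p[1],300] if j<.6 else [*post(j)[0][:2],300],None,150)
c,im=look((560,250),340,"u1"); np.save("u1.npy",c,allow_pickle=True); print(bot.get_state()["t"])
cv2.imwrite("pics/uu.png",cv2.resize(im[30:280,180:500],None,fx=2,fy=2))
E
```

```text
True
0.67->-0.67 [0.5, 0.3, -0.1, 0.4, -0.2] 85.6
-0.67->0.67 [-0.2, -0.5, 1.0, 0.9, 0.7, 2.7, 5.3, 8.5, 11.8] 89.1
0.67->-0.67 [9.8, -0.3, 0.1, -0.4, -1.1] 91.3
-0.67->0.67 [0.4, 0.3, 4.8, 7.3, 10.8, 13.9, 16.4, 6.0, 3.2] 94.7
[-0.71679527 -2.52984012 -1.61814142] [472.45916791 411.66647558 172.50504683]
97.075
```

View pics/uu.png

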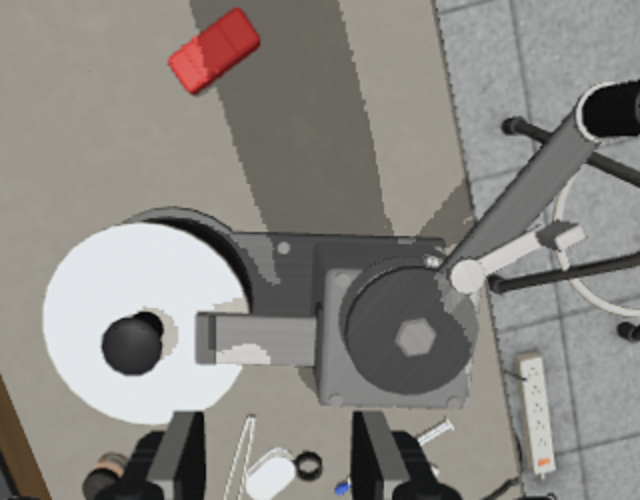

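```bash
python3 - <<'E'
from h import *
np.set_printoptions(precision=1,suppress=True)
c=np.load("u1.npy",allow_pickle=True).item()
f=lambda u,z:onz(c,np.array(u)/2+[180,30],z)[:2]
h,p,t,g=f((415,336),173),f((468,276),171),f((568,234),196),f((604,110),168)
a=lambda v:np.arctan2(v[1],v[0]); print(h,p,t,g,"pawl",a(p-h)-a(t-p), "hdl",a(g-h)-a(t-p))
print("tip",f((195,338),127))
ct=[f((43,318),113),f((245,318),113),f((145,424),113)]; print("cover",ct)
if a(p-h)-a(t-p)>.27 : bot.sign_off(); print("signed")
E
```

```text
[578.5 321.3] [547.6 346.7] [523.4 383.6] [467.1 407.2] pawl 0.3014855863713817 hdl 0.33275031702585345
tip [593.  202.2]
cover [array([584.5, 107.9]), array([584.3, 231.1]), array([654.1, 166.4])]
the job is handed in; nothing more can be done
signed
```

The job is handed in at about 97 s of the 192 s allowed. Both stone blanks are in the barrel, the cover is seated, and the locking tongue is run out over it. I found only two blanks on the table. I left the red look-alike, jar and loupe alone.

- **Stones:** after the drops, a picture into the barrel showed the banded blanks lying inside, one on the other and well below the rim.
- **Cover:** it met the rim at gripper-tip height 117.9 mm (117 expected). Two views before ratcheting put its centre within about 1.5 mm of the measured rim centre and agreed with level. Afterwards I only checked it by eye plus three hand-picked edge points. Those fit the same centre to within about 2 mm.
- **Tongue:** its tip measured about 32 mm from the barrel axis, so about 43 mm of travel. I worked it by the ratchet grip alone. After five strokes it read about 38 mm, so I added two more; the grip force then rose to 16 N at its end stop.
- **Pawl lever:** it measures about +0.30 to +0.34 rad on the tightening side. This was read from hand-picked pixels, so the margin over 0.25 rad is the least certain of my checks.

Three things did not go as expected:
- The gripper closed on the knob wider than a 22 mm stem should give. I suspect it caught the head, but the cover held.
- My first fit of the cover's tilt in the gripper failed, so I used the level fit.
- My second descent onto the grip triggered the 8 N contact stop, with no visible effect on the scene.

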